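# Click the jar carousel round to the ring lamp

## Task

On the lab bench, turn the jar carousel by its upright handle post, one to three clicks of 30 degrees one way or the other, until the wide squat jar stands centred under the ring lamp (not under the plain spout). Leave it resting in that click stop and let go.

Things in the scene. Friction and masses are not known exactly. Their poses are not given: they have to be found in the camera images.
- jar (a point): Lid-top centre of the wide squat glass jar (54 mm wide, white lid, lid top 100 mm above the bench), fixed on the turntable 70 mm from its vertical axis. Turntable: aluminium disc 200 mm across, top at 40 mm, on a fixed base 240 mm across, black tick every 30 degrees. A slim bottle (top at 108 mm) and a short vial (82 mm), both 26 mm wide, are fixed on it 90 degrees to either side of the jar.
- handle (a point): Grip point on the upright round steel handle post (18 mm diameter, top 130 mm above the bench): on its centre line, 105 mm above the bench. Fixed to the turntable opposite the wide jar, also 70 mm from the axis: the turning axis is vertical, midway between jar and handle. The post may turn in the fingers. About 5 N sideways at the post moves it over each click.
- ring_lamp (a point): Centre of the ring lamp: level white ring, 82 mm outside, 54 mm inside, 135 mm above the bench, straight above a point 70 mm from the turning axis, on a rod from a fixed post 140 mm tall on the side away from the handle. A like stand with only a plain bent-down spout, no ring, stands 120 degrees round the axis from it; which is left and which right varies.
- turntable (a joint): Turntable angle, rad, positive counter-clockwise from above. 0: jar midway between ring lamp and spout, which lie at +1.047 and -1.047 or the other way round. Click stops at every multiple of 0.524 rad (30 degrees); let go, it pulls itself into the nearest stop. Starts at -0.524, 0 or +0.524; hard ends at -1.92 and +1.92.
There are look-alikes about, which are no part of the job. What is meant by the part that bears jar is not brown or pink, and is the larger of those in its own colour.

How it is judged:
By the outcome, as a careful person would: the job done as asked, in the order asked, and still so for the second after the job is handed in, with the robot touching nothing.
It also fails if it takes over 32 s, if anything falls off the work surface, if the arm or the gripper's body presses on something with over 40 N, if the wrist force passes 120 N, or if a joint passes its speed limit or range.

## Robot

A 6-joint arm with a two-finger parallel gripper is mounted at the origin on the work surface. World frame = base frame: x ahead of the robot, y to its left, z up, the work surface at z = 0. Lengths are in m, angles in rad, forces in N, time in s.
With the tool pointing down it reaches from about 0.325 to 0.775 m from the base axis. Payload 5.5 kg.
Tool frame: the origin (TCP) lies at the very end of the fingers, on their centre line; the grasp point (between the pads) lies bot.hold_point_z behind it (bot.hold_point_z is the distance from the TCP to the grasp point, in m); z points along the fingers, y is the direction in which the jaws open and shut (so a half turn about z gives the same grasp; the last joint's range is limited). The gripper opens to 85 mm and grips with 20 to 120 N. Pads are 22 mm wide; open, the fingers measure 114 mm over their backs; the gripper's body (76 mm by 85 mm) begins 54 mm behind the grasp point. The pads swing forward as they close: fully open they stand 13 mm farther back than shut.
Start: joints at [-1.158, 0.091, 1.231, -0, 1.82, -0.057], TCP at [0.272, -0.535, 0.193] pointing down, gripper open.
Joint ranges: [-2.87, 2.87], [-0.86, 2.18], [0.17, 2.46], [-1.51, 4.65], [0.06, 2.69], [-2.65, 2.65]. Speed limits (rad/s): [2.57, 2.57, 3.01, 3.14, 3.14, 3.14].

## Interface

Orientations are given as [roll, pitch, yaw] about the fixed x, y, z axes, in that order (R = Rz(yaw) Ry(pitch) Rx(roll)).
In Python, from station import readout, cams, bot gives the robot as it stands.
- The arm moves only by the shell command python3 -m crank 'ROWS'. ROWS is JSON, a list of rows, each an object of numbers: "wx", "wy", "wz": the turn, a rotation vector about the world's x, y, z in rad; "tx", "ty", "tz": the shift along the world's x, y, z in m; "claw": the closure in counts, from 0 (fully open) to 255 (shut). In form: [{"wx": .., "wy": .., "wz": .., "tx": .., "ty": .., "tz": .., "claw": ..}, ...]. A call has 1 to 12 rows; each row is the pose to reach, as a shift and turn from the pose measured when the call began; what a row does not reach only later rows make up. A row lasts 1/8 s, in which the tool goes at most 62.5 mm and 10.7 degrees, less where a joint would pass 70% of its speed; a pose out of reach is approached as far as the arm can. A call with a gripper value outside its range is refused whole. The fingers move at their own pace and stop on an object; the grip force is fixed at half the most. Time passes only in rows, so rows that repeat a pose let the fingers close. It gives the time, the measured TCP pose, the force and the opening at its end, in the units of the state.
- readout.get_state(): the state, without advancing time (a new reading comes with each control period).
- cams.get_image(name): name is "scene" or "top"; returns a dict with "img" (480x640x3 uint8, red, green, blue), "depth" (480x640 float32, m along the optical axis (not along the pixel's ray), 0 where there is no reading), "mtx" (3x3 intrinsics, pixels), "rvec" (rotation vector, rad) and "tvec" (3), from world to camera coordinates, as OpenCV has them. Camera axes: x right, y down, z forward; pixel columns grow to the right and rows downward; lengths in m; the calibration is good to about 2 mm. A picture is of the moment at which its call begins.
- bot.hand_in(): hands the job in, once; it reports no verdict.
The state is a dict: "time": time; "qpos": joint angles; "qd": joint speeds; "joint_torque": joint torques, N m; "tool_pos": TCP position; "orientation": TCP orientation; "ft_force": force on the tool from outside, world axes, zero at the start; "ft_torque": the same for the moment, N m; "grip_width": opening from 0.0 (shut) to 1.0 (fully open).
Only numpy, scipy, OpenCV 4.12 (cv2) and the standard library are available. Lean on these libraries where they do the work, as an engineer would, in place of code of your own. Each camera call takes 0.05 s, during which the arm holds its last target. There are 200 camera calls.

## Working session

There is one attempt and no reset: what is moved stays moved. The work goes in short steps, Python scripts to look and compute and a shell command to move; the robot and the scene stay as the last step left them, time stands still between calls to the robot, and variables do not carry over. Pictures are saved under pics/ and viewed, about 8 in all and at most 12, crops included, and the job is handed in when it is done.

```bash
mkdir -p pics; ls; cat > h.py <<'E'
import numpy as np,cv2
from station import readout,cams,bot
def grab(n):
    d=cams.get_image(n); np.savez(f'/tmp/{n}.npz',**d); return d
def ray(d,u,v,z):
    R,_=cv2.Rodrigues(d['rvec']);t=np.array(d['tvec']).ravel()
    c=-R.T@t; r=R.T@np.linalg.inv(d['mtx'])@[u,v,1]
    return c+r*(z-c[2])/r[2]
def proj(d,P): return cv2.projectPoints(np.array([P],float),d['rvec'],d['tvec'],d['mtx'],None)[0].ravel()
E
python3 - <<'E'
from h import *
for n in('top','scene'):
    d=grab(n); cv2.imwrite(f'pics/{n}0.png',d['img'][...,::-1])
    R,_=cv2.Rodrigues(d['rvec']); print(n,-R.T@np.array(d['tvec']).ravel())
print(readout.get_state(),bot.hold_point_z)
E
```

```text
pics
top [ 0.39066075 -0.02482041  0.85395037]
scene [ 0.8283427  -0.60590901  0.54381672]
{'time': 0.1, 'qpos': array([-1.15767170e+00,  9.17847645e-02,  1.23178378e+00, -9.88660531e-06,
        1.81979340e+00, -5.67199171e-02]), 'qd': array([ 2.31878257e-05, -3.37835995e-03, -2.27368636e-03, -1.23911433e-03,
        2.19421163e-04, -1.18129319e-04]), 'joint_torque': array([ 3.66183827e-03, -4.60219324e+01, -4.19216895e+01, -3.40360350e-05,
        1.05944593e-02,  2.03943392e-05]), 'tool_pos': array([ 0.2715029 , -0.53469399,  0.19175294]), 'orientation': array([-3.13982566e+00, -9.07298667e-05,  4.69842037e-01]), 'ft_force': array([ 0.56263416, -0.34719049, -0.69078606]), 'ft_torque': array([-0.00465914,  0.03013647, -0.03859639]), 'grip_width': 0.999407988737776} 0.0187
```

View pics/top0.png

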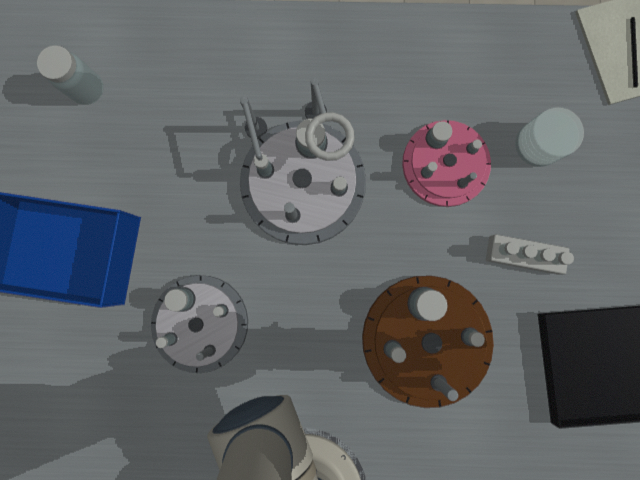

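View pics/scene0.png

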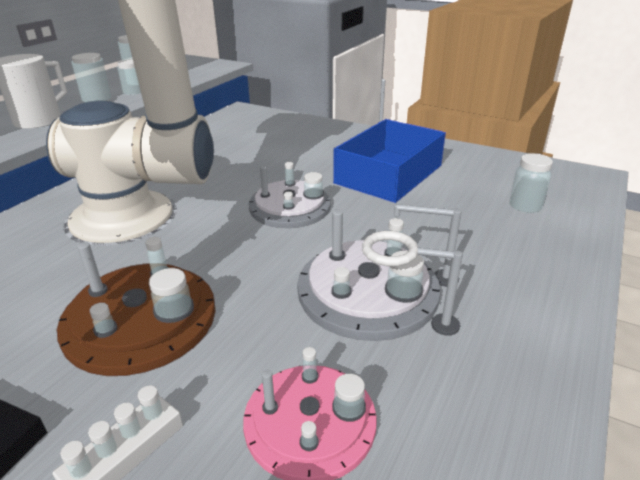

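The candidates in the top view are large silver (302,178), small silver (196,324), brown (432,342) and pink (449,160). The target should be the large silver one: it is neither brown nor pink, it is the larger of its colour, and it has the ring lamp (330,136) and spout (262,160). I'll measure it and confirm in a crop.

```bash
cat > m.py <<'E'
from h import *
d=dict(np.load('/tmp/top.npz')); img=d['img']
y0,x0=70,220
c=cv2.resize(img[y0:260,x0:390],None,fx=3.5,fy=3.5,interpolation=cv2.INTER_CUBIC)
cv2.imwrite('pics/crop1.png',c[...,::-1])
# turntable disc: bright low-saturation mask, axis via ellipse of hull
g=img.astype(int); m=((g.min(2)>125)).astype(np.uint8)
m[:, :235]=0;m[:,372:]=0;m[:110]=0;m[250:]=0
n,l,s,ce=cv2.connectedComponentsWithStats(m)
for i in range(1,n):
    if s[i,4]>30: print(s[i],ce[i])
for nm,(u,v),z in [('axis',(302,179),.04),('ring',(330,136),.135),('jar',(311,140),.1),('handle',(290,209),.13),('spout',(262,160),.11),('bottle',(340,183),.108),('vial',(265,168),.082)]:
    print(nm,(u,v),ray(d,u,v,z).round(4))
E
python3 m.py
```

```text
[ 249  113  107  119 5616] [310.33119658 183.51424501]
[297 128  10  18 117] [301.29059829 135.23076923]
[254 152  22  15 143] [263.6013986  160.21678322]
axis (302, 179) [0.5738 0.016  0.04  ]
ring (330, 136) [ 0.6254 -0.0331  0.135 ]
jar (311, 140) [ 0.6291 -0.0008  0.1   ]
handle (290, 209) [0.5033 0.0299 0.13  ]
spout (262, 160) [0.5895 0.0813 0.11  ]
bottle (340, 183) [ 0.5529 -0.0519  0.108 ]
vial (265, 168) [0.5827 0.0795 0.082 ]
```

View pics/crop1.png

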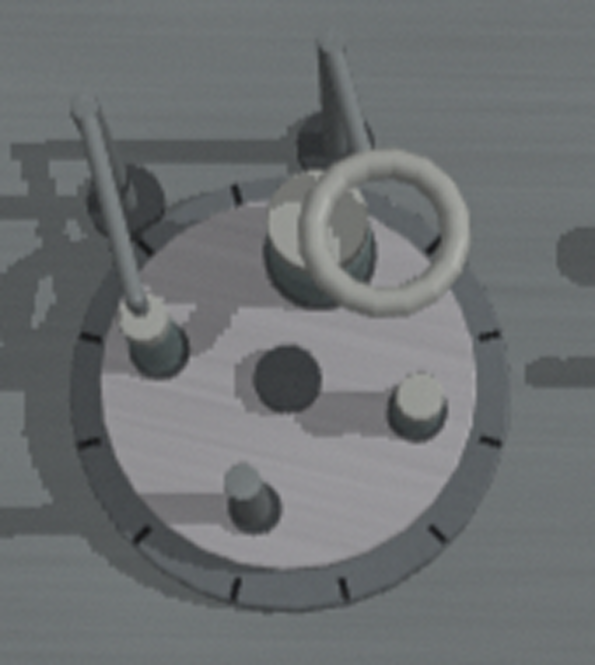

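```bash
python3 - <<'E'
from h import *
d=dict(np.load('/tmp/top.npz'))
f=lambda x,y,z: ray(d,220+x/3.5,70+y/3.5,z)
P={'hub':f(288,379,.04),'ring':f(385,232,.135),'jar':f(319,219,.1),'handle':f(243,481,.13),'hbase':f(256,508,.04),'bottle':f(421,396,.108),'vial':f(146,322,.082),'spout':f(138,302,.115)}
# disc edge extremes
L=f(101,380,.04);Rr=f(476,380,.04);T=f(288,195,.04);B=f(288,568,.04)
c=np.array([(T+B)[0]/2,(L+Rr)[1]/2]);print('disc c',c,np.linalg.norm(L-Rr),np.linalg.norm(T-B))
print('mid jar/handle',((P['jar']+P['handle'])/2)[:2])
for k,p in P.items():
    q=p[:2]-c; print(k,p.round(4),'r',np.hypot(*q).round(4),'ang',np.degrees(np.arctan2(q[1],q[0])).round(1))
s=dict(np.load('/tmp/scene.npz'))
for k in('ring','jar','handle'): print(k,'in scene',proj(s,P[k]).round(0))
E
```

```text
disc c [0.57495793 0.01534814] 0.1983268144119385 0.2004973967698483
mid jar/handle [0.57408935 0.01507114]
hub [0.5752 0.0155 0.04  ] r 0.0003 ang 40.1
ring [ 0.6249 -0.0331  0.135 ] r 0.0696 ang -44.1
jar [ 0.6423 -0.0008  0.1   ] r 0.0692 ang -13.4
handle [0.5059 0.0309 0.13  ] r 0.0708 ang 167.3
hbase [0.506  0.0306 0.04  ] r 0.0706 ang 167.5
bottle [ 0.5527 -0.0524  0.108 ] r 0.0713 ang -108.2
vial [0.5934 0.0857 0.082 ] r 0.0727 ang 75.3
spout [0.5945 0.0852 0.115 ] r 0.0725 ang 74.4
ring in scene [389. 247.]
jar in scene [406. 259.]
handle in scene [336. 211.]
```

The target is confirmed in the crop: disc about 200 mm across, with jar and handle opposite each other at 70 mm. The jar is at −13°, the ring at −44° and the spout at +74°, so it needs one click clockwise (−30°). The handle goes from (0.506,0.031) to about (0.5245,0.064). First I move above the handle.

```bash
python3 -m crank '[{"tx":0.02,"ty":0.05,"tz":0.02,"wz":-0.1,"claw":0},{"tx":0.045,"ty":0.108,"tz":0.02,"wz":-0.2,"claw":0},{"tx":0.068,"ty":0.164,"tz":0.02,"wz":-0.3,"claw":0},{"tx":0.091,"ty":0.22,"tz":0.02,"wz":-0.4,"claw":0},{"tx":0.114,"ty":0.276,"tz":0.02,"wz":-0.5,"claw":0},{"tx":0.137,"ty":0.332,"tz":0.02,"wz":-0.6,"claw":0},{"tx":0.16,"ty":0.388,"tz":0.02,"wz":-0.6,"claw":0},{"tx":0.184,"ty":0.444,"tz":0.02,"wz":-0.6,"claw":0},{"tx":0.208,"ty":0.5,"tz":0.02,"wz":-0.6,"claw":0},{"tx":0.23,"ty":0.555,"tz":0.02,"wz":-0.6,"claw":0},{"tx":0.2348,"ty":0.566,"tz":0.01,"wz":-0.6,"claw":0},{"tx":0.2348,"ty":0.566,"tz":0,"wz":-0.6,"claw":0}]'
python3 - <<'E'
from h import *
s=readout.get_state();print(s['time'],s['tool_pos'],s['orientation'],s['qpos'].round(2))
d=grab('scene');cv2.imwrite('pics/s1.png',d['img'][...,::-1])
E
```

```text
0.1 [ 0.2715029  -0.53469399  0.19175294] [-3.13982566e+00 -9.07298667e-05  4.69842037e-01] [-1.16  0.09  1.23 -0.    1.82 -0.06]invalid input at $[0]: expected keys wx, wy, wz, tx, ty, tz, claw
```

View pics/s1.png

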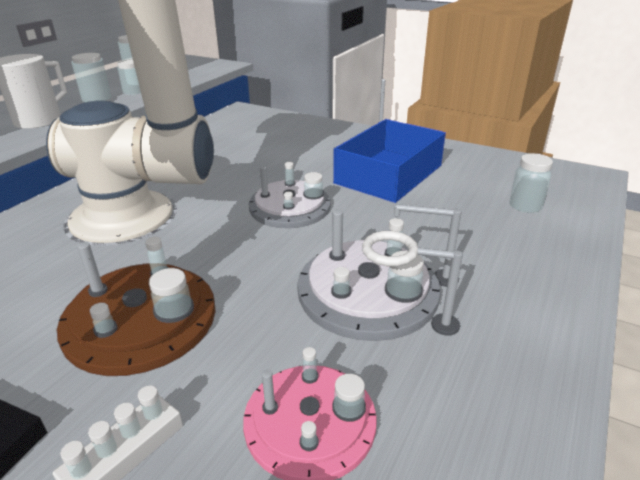

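The call was refused because every row needs all the keys, so nothing moved and the scene looks the same as before. Resending with full rows.

```bash
python3 -m crank '[{"wx":0,"wy":0,"tx":0.02,"ty":0.05,"tz":0.02,"wz":-0.1,"claw":0},{"wx":0,"wy":0,"tx":0.045,"ty":0.108,"tz":0.02,"wz":-0.2,"claw":0},{"wx":0,"wy":0,"tx":0.068,"ty":0.164,"tz":0.02,"wz":-0.3,"claw":0},{"wx":0,"wy":0,"tx":0.091,"ty":0.22,"tz":0.02,"wz":-0.4,"claw":0},{"wx":0,"wy":0,"tx":0.114,"ty":0.276,"tz":0.02,"wz":-0.5,"claw":0},{"wx":0,"wy":0,"tx":0.137,"ty":0.332,"tz":0.02,"wz":-0.6,"claw":0},{"wx":0,"wy":0,"tx":0.16,"ty":0.388,"tz":0.02,"wz":-0.6,"claw":0},{"wx":0,"wy":0,"tx":0.184,"ty":0.444,"tz":0.02,"wz":-0.6,"claw":0},{"wx":0,"wy":0,"tx":0.208,"ty":0.5,"tz":0.02,"wz":-0.6,"claw":0},{"wx":0,"wy":0,"tx":0.23,"ty":0.555,"tz":0.02,"wz":-0.6,"claw":0},{"wx":0,"wy":0,"tx":0.2348,"ty":0.566,"tz":0.01,"wz":-0.6,"claw":0},{"wx":0,"wy":0,"tx":0.2348,"ty":0.566,"tz":0,"wz":-0.6,"claw":0}]'
python3 - <<'E'
from h import *
s=readout.get_state();print(s['time'],s['tool_pos'],s['orientation'],s['qpos'].round(2))
d=grab('scene');cv2.imwrite('pics/s2.png',d['img'][...,::-1])
E
```

```text
time: 1.65
tool_pos: [0.5061, 0.0315, 0.1908]
orientation: [-3.141, 0.001, -0.129]
ft_force: [0.3, 0.7, -0.5]
grip_width: 1.0
1.65 [0.5061254  0.03147111 0.19076977] [-3.14069623e+00  1.10208814e-03 -1.28678435e-01] [-0.01 -0.16  1.48  0.    1.82  1.69]
```

View pics/s2.png

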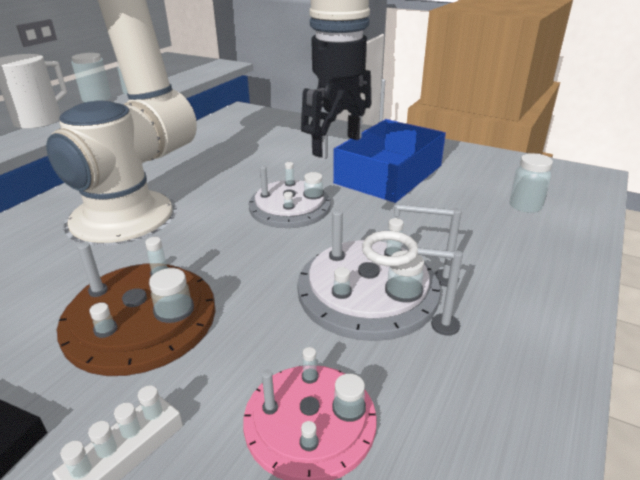

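The open gripper straddles the line above the handle post, with the fingers near (338,150) and the post top at (338,213). Next I descend and close.

```bash
python3 -m crank '[{"wx":0,"wy":0,"wz":0,"tx":0,"ty":-0.0005,"tz":-0.03,"claw":0},{"wx":0,"wy":0,"wz":0,"tx":0,"ty":-0.0005,"tz":-0.06,"claw":0},{"wx":0,"wy":0,"wz":0,"tx":0,"ty":-0.0005,"tz":-0.09,"claw":0},{"wx":0,"wy":0,"wz":0,"tx":0,"ty":-0.0005,"tz":-0.104,"claw":0},{"wx":0,"wy":0,"wz":0,"tx":0,"ty":-0.0005,"tz":-0.104,"claw":0}]'
python3 -m crank '[{"wx":0,"wy":0,"wz":0,"tx":0,"ty":0,"tz":0,"claw":255},{"wx":0,"wy":0,"wz":0,"tx":0,"ty":0,"tz":0,"claw":255},{"wx":0,"wy":0,"wz":0,"tx":0,"ty":0,"tz":0,"claw":255},{"wx":0,"wy":0,"wz":0,"tx":0,"ty":0,"tz":0,"claw":255},{"wx":0,"wy":0,"wz":0,"tx":0,"ty":0,"tz":0,"claw":255},{"wx":0,"wy":0,"wz":0,"tx":0,"ty":0,"tz":0,"claw":255},{"wx":0,"wy":0,"wz":0,"tx":0,"ty":0,"tz":0,"claw":255},{"wx":0,"wy":0,"wz":0,"tx":0,"ty":0,"tz":0,"claw":255}]'
```

```text
time: 2.33
tool_pos: [0.5047, 0.029, 0.0844]
orientation: [-3.142, 0.005, -0.132]
ft_force: [0.3, -0.2, 0.3]
grip_width: 1.0
time: 3.32
tool_pos: [0.505, 0.0296, 0.0854]
orientation: [-3.141, 0.004, -0.131]
ft_force: [-2.4, 2.3, 5.4]
grip_width: 0.165
```

```bash
python3 -m crank '[{"wx":0,"wy":0,"wz":-0.06,"tx":0.0012,"ty":0.0042,"tz":0,"claw":255},{"wx":0,"wy":0,"wz":-0.127,"tx":0.0025,"ty":0.0085,"tz":0,"claw":255},{"wx":0,"wy":0,"wz":-0.19,"tx":0.0041,"ty":0.0125,"tz":0,"claw":255},{"wx":0,"wy":0,"wz":-0.25,"tx":0.0059,"ty":0.0164,"tz":0,"claw":255},{"wx":0,"wy":0,"wz":-0.31,"tx":0.008,"ty":0.0201,"tz":0,"claw":255},{"wx":0,"wy":0,"wz":-0.372,"tx":0.0103,"ty":0.0237,"tz":0,"claw":255},{"wx":0,"wy":0,"wz":-0.43,"tx":0.0128,"ty":0.0272,"tz":0,"claw":255},{"wx":0,"wy":0,"wz":-0.494,"tx":0.0155,"ty":0.0305,"tz":0,"claw":255},{"wx":0,"wy":0,"wz":-0.53,"tx":0.0171,"ty":0.0323,"tz":0,"claw":255},{"wx":0,"wy":0,"wz":-0.53,"tx":0.0171,"ty":0.0323,"tz":0,"claw":255}]'
python3 - <<'E'
from h import *
d=grab('top');cv2.imwrite('pics/t3.png',cv2.resize(d['img'][70:260,220:390],None,fx=3.5,fy=3.5,interpolation=cv2.INTER_CUBIC)[...,::-1])
E
```

```text
time: 4.58
tool_pos: [0.5217, 0.0632, 0.0854]
orientation: [-3.14, 0.006, -0.66]
ft_force: [-2.8, 4.8, 3.4]
grip_width: 0.163
```

View pics/t3.png

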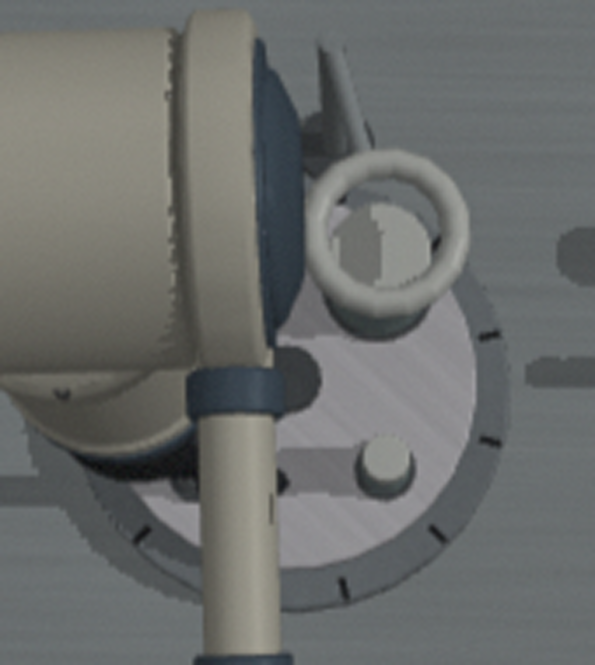

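The jar lid, near crop (382,248), is now inside the ring at (385,232); the offset is what the height difference should give. I'll open, let it settle, rise and move clear.

```bash
python3 -m crank '[{"wx":0,"wy":0,"wz":0,"tx":0,"ty":0,"tz":0,"claw":0},{"wx":0,"wy":0,"wz":0,"tx":0,"ty":0,"tz":0,"claw":0},{"wx":0,"wy":0,"wz":0,"tx":0,"ty":0,"tz":0,"claw":0},{"wx":0,"wy":0,"wz":0,"tx":0,"ty":0,"tz":0,"claw":0},{"wx":0,"wy":0,"wz":0,"tx":0,"ty":0,"tz":0,"claw":0},{"wx":0,"wy":0,"wz":0,"tx":0,"ty":0,"tz":0,"claw":0},{"wx":0,"wy":0,"wz":0,"tx":0,"ty":0,"tz":0,"claw":0},{"wx":0,"wy":0,"wz":0,"tx":0,"ty":0,"tz":0,"claw":0}]' &&
python3 -m crank '[{"wx":0,"wy":0,"wz":0,"tx":0,"ty":0,"tz":0.03,"claw":0},{"wx":0,"wy":0,"wz":0,"tx":0,"ty":0,"tz":0.06,"claw":0},{"wx":0,"wy":0,"wz":0,"tx":0,"ty":0,"tz":0.1,"claw":0},{"wx":0,"wy":0,"wz":0,"tx":0,"ty":0,"tz":0.13,"claw":0},{"wx":0,"wy":0,"wz":0,"tx":-0.03,"ty":-0.04,"tz":0.13,"claw":0},{"wx":0,"wy":0,"wz":0,"tx":-0.05,"ty":-0.09,"tz":0.13,"claw":0},{"wx":0,"wy":0,"wz":0,"tx":-0.07,"ty":-0.14,"tz":0.13,"claw":0},{"wx":0,"wy":0,"wz":0,"tx":-0.09,"ty":-0.19,"tz":0.13,"claw":0},{"wx":0,"wy":0,"wz":0,"tx":-0.11,"ty":-0.24,"tz":0.13,"claw":0},{"wx":0,"wy":0,"wz":0,"tx":-0.13,"ty":-0.29,"tz":0.13,"claw":0},{"wx":0,"wy":0,"wz":0,"tx":-0.15,"ty":-0.34,"tz":0.13,"claw":0},{"wx":0,"wy":0,"wz":0,"tx":-0.15,"ty":-0.34,"tz":0.13,"claw":0}]'
python3 - <<'E'
from h import *
d=grab('top');cv2.imwrite('pics/t4.png',cv2.resize(d['img'][70:260,220:390],None,fx=3.5,fy=3.5,interpolation=cv2.INTER_CUBIC)[...,::-1])
E
```

```text
time: 5.62
tool_pos: [0.5217, 0.0632, 0.0854]
orientation: [-3.139, 0.006, -0.66]
ft_force: [-0.4, -0.7, -0.1]
grip_width: 0.997
time: 7.12
tool_pos: [0.37, -0.2795, 0.215]
orientation: [-3.14, 0.007, -0.666]
ft_force: [0.0, 1.2, 0.7]
grip_width: 0.999
```

View pics/t4.png

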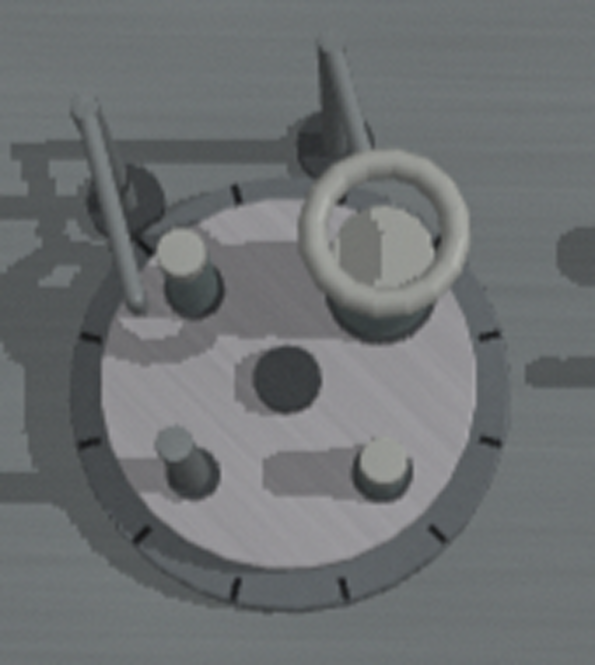

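The jar lid, near crop (383,250), is inside the ring, and the handle top is at (175,443). I'll check the angles numerically and hand in if they agree.

```bash
python3 - <<'E'
from h import *
d=dict(np.load('/tmp/top.npz')); c=np.array([.575,.0154])
f=lambda x,y,z: ray(d,220+x/3.5,70+y/3.5,z)
A={}
for k,a in {'ring':(385,232,.135),'jar':(383,249,.1),'handle':(175,443,.13),'bottle':(384,461,.108),'vial':(182,253,.082)}.items():
    q=f(*a)[:2]-c; A[k]=np.degrees(np.arctan2(q[1],q[0])); print(k,np.hypot(*q).round(4),A[k].round(1))
if abs(A['jar']-A['ring'])<5 and abs(A['handle']-180-A['ring'])<5: print(bot.hand_in())
E
```

```text
ring 0.0696 -44.2
jar 0.0713 -42.4
handle 0.0705 137.2
bottle 0.0743 -137.2
vial 0.0761 44.4
the job is handed in; nothing more can be done
None
```

I turned the large silver carousel one 30° click clockwise by its handle post. I then released it, moved the arm clear, and handed the job in at about 7 s on the robot's clock.

- **Position:** after release, the jar measures −42.4° about the turning axis and the ring lamp −44.2°. The handle is at 137.2° and was at 167.3° before, so it moved one full click. The 1–2° left over is within what I can read from the pictures.
- **Gripper:** it was open and clear of everything at hand-in, with wrist force about 1 N. The highest force I read was about 6 N, checked only at the end of each move.
- **What didn't match:**
  - The first move command was refused for missing keys, so nothing moved until I resent it.
  - The gripper reported about 14 mm of opening on the 18 mm post, but it turned without slipping.
  - The bottle and vial measured 74–76 mm from the axis in the last picture. I expected about 70 mm, though no distance is given for them, and I didn't use them for the alignment.

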